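# Set the drag of a fly reel by counting clicks

## Robot

A 7-joint arm with a two-finger parallel gripper is mounted at the origin on the work surface. World frame = base frame: x ahead of the robot, y to its left, z up, the work surface at z = 0. Lengths are in m, angles in degrees, forces in N, time in s.
With the tool pointing down it reaches from about 0.35 to 0.9 m from the base axis. Payload 19.9 kg.
Tool frame: the origin (TCP) lies between the finger pads, 19 mm behind the fingertips; this is the grasp point; z points along the fingers, y is the line along which they close (so a half turn about z gives the same grasp; the last joint's range is limited). The gripper opens to 94 mm and grips with 3 to 60 N. Pads are 16 mm wide; open, the fingers measure 119 mm over their backs; the gripper's body (75 mm by 177 mm) begins 78 mm behind the grasp point.
Start: joints at [-69.815, 23.915, -0.59, 92.452, 0.269, 63.638, -3.037], TCP at [0.24, 0.577, 0.224] pointing down, gripper open.
Joint ranges: [-161.28, 161.28], [-22.2, 115.67], [-73.04, 71.86], [3.21, 147.25], [-68.34, 248.33], [10.77, 114.83], [-161.83, 161.83]. Speed limits (degrees/s): [108.29, 108.29, 136.94, 136.94, 172.46, 172.46, 172.46].

## Interface

Orientations are given as a 3x3 rotation matrix whose columns are the frame's x, y, z axes.
In Python, from cell import r gives the robot as it stands.
- The arm moves only by the tool arm_command, never from a script. Its argument "motion" is a list of rows, each a list of 3 entries, a list of its own where there are three numbers: the shift along the tool's x, y, z in cm, then the turn about the tool's z in rad, then the opening, from -1 (shut) to 1 (fully open). A call has exactly 10 rows; each row shifts and turns the commanded pose from where the row before left it, along the tool's axes as they then stand; what a row does not reach is not made up. A row lasts 1/8 s, in which the tool goes at most 62.5 mm and 10.7 degrees, less where a joint would pass 70% of its speed; a pose out of reach is approached as far as the arm can. A call is refused whole if a number of a shift passes 6.25 or a number of a turn 0.188, either way. A call with a gripper value outside its range is refused whole. The fingers move at their own pace and stop on an object; "grip_force" is the grip in N (left out, the last holds). Time passes only in rows, so rows that do not move let the fingers close, or fill a call up. It gives the time, the measured TCP pose, the force, the opening and the grip force at its end, in the units of the state.
- r.read_state(): the state, without advancing time (a new reading comes with each control period).
- r.snapshot(name): name is "side" or "top"; returns (picture, depth): 480x640x3 uint8, blue, green, red; 480x640 float32, m along the optical axis (not along the pixel's ray), 0 where there is no reading.
- r.camera_info(name): a dict with "fx", "fy", "cx", "cy" (pixels), "k1" (the pictures are not rectified: a ray, as slopes to the right and down, at radius r is drawn at 1 + k1 r^2 times it, then the intrinsics apply), "T" (4x4, takes a point from camera to world coordinates). Camera axes: x right, y up, looking along -z (the intrinsics and any distortion apply to the point x, -y, -z); pixel columns grow to the right and rows downward; lengths in m; the calibration is good to about 2 mm. A picture is of the moment at which its call begins. camera_info takes no time and is no camera call.
- r.sign_off(): hands the job in; it is judged then, once.
The state is a dict: "time": time; "q": joint angles; "joint_vel": joint speeds; "joint_efforts": joint torques, N m; "position": TCP position; "tool_rot": TCP orientation; "ft_force": force on the tool from outside, world axes, zero at the start; "ft_torque": the same for the moment, N m; "finger_gap": opening from 0.0 (shut) to 1.0 (fully open); "grasp_force": force on a finger pad.
Only numpy, scipy, OpenCV 4.12 (cv2) and the standard library are available. Lean on these libraries where they do the work, as an engineer would, in place of code of your own. Each camera call takes 0.05 s, during which the arm holds its last target. There are 200 camera calls.

## Task

Set the drag of the fly reel in the spooling stand: swing the magnifier well out of the way (the tying vise blocks one side), turn the drag knob all the way back (anticlockwise) to its free stop, then tighten it clockwise by exactly four clicks. When it is set, swing the magnifier back so that its lens is centred over the drag knob, and let go; do not push about or tip the vise, the glass or anything else that stands on the table.

Things in the scene. Friction and masses are not known exactly. Their poses are not given: they have to be found in the camera images.
- reel_stand: fixed wooden spooling stand, base 170 x 200 x 18 mm, holding a teal fly reel, 108 mm across, level, drag knob on top. Origin: on the table under the knob's axis; x points to the reel seat bar (80 mm off, posts at y = +-86 mm, 108 mm high, all lower than the knob), z up. The reel's flat top is 106 mm above the table; a red dot on it, 41 mm towards -x, marks the free stop
- knob_grip (a point): point on the drag knob's axis, 133 mm above the table: TCP height to grip. The knob is round and upright, ribbed aluminium with a black top, 44 mm across, from the reel's top (106 mm above the table) up to 140 mm; it can be gripped across at any yaw. The point turns with it: the orange stripe on its top and side is at the point's -x. Orange stripe at the red dot (stand's -x): free stop
- drag_knob (a joint): drag knob's angle, rad: 0 at the free stop (hard stop just behind), growing as it is tightened clockwise from above; the point's yaw = stand's yaw minus this. A click every 30 degrees (0.5236 rad), resting places 0 to 4.712; four clicks = 2.094. A spring ball (up to 0.15 N m) pulls it into the nearest click when let go. Starts three to six clicks from the stop
- magnifier_hinge (a point): point on the vertical hinge of the bench magnifier, 200 mm above the table and 200 mm beyond the drag knob: the axis of its fixed 20 mm thick post, on a white round foot, 130 mm across and 20 mm high; the arm's hub on top of the post ends 228 mm above the table
- magnifier_arm (a joint): swing of the magnifier arm, rad, growing anticlockwise seen from above (the lens then moves to the robot's right); 0 is within about 0.15 rad of the lens being over the knob. It swings from -1.2 to 1.2, stays where it is left, and needs about 1 N at the peg
- lens (a point): centre of the magnifier's round lens, 200 mm from the hinge axis, 202 mm above the table; the white lens rim is 112 mm across and 12 mm thick, the arm 18 mm wide
- lens_peg (a point): the blue upright peg to move the magnifier by, on the lens rim's outer side, on the arm's line 280 mm from the hinge axis (80 mm beyond the lens centre). 16 mm thick, its top 249 mm above the table, the tab that carries it 206 mm. The point lies in the peg's axis 235 mm above the table, a height for the TCP to grip it
- vise: loose fly-tying vise, 1.8 kg, left or right of the reel, some 200 mm away, in the way of the magnifier's swing: dark base 150 x 110 x 16 mm (x from -100 to +50 mm), thin steel stem, steel head about 130 mm long along its x axis, 28 mm thick, top 245 mm above the table. Origin: on the table under the stem
- beer_glass: loose empty stemmed glass, 82 mm across, 160 mm high, on the other side of the reel; the magnifier passes above it. Origin: centre of its foot
- cement_bottle: loose amber bottle, 38 mm across, 72 mm high. Origin: centre of its underside
- orange_spool: loose standing spool of orange thread, 52 mm across, 62 mm high. Origin: centre of its underside
- line_spool: loose flat light grey spool with yellow line, 96 mm across, 32 mm high. Origin: centre of its underside
- forceps: loose steel forceps, 150 mm long along its y axis, 8 mm high. Origin: middle, on the table
There are look-alikes about, which are no part of the job. Of the things that look like the line_spool, take the one that is farthest to the robot's left at the start.

How it is judged (in metres and radians):
On the way, in this order (a step that is already met when the one before it is completed fails the run):
1. the magnifier is swung out of the way: lens centre more than 130 mm (seen from above) from the knob's axis (horizontal distance between lens and knob_grip above 0.13 m), for 0.2 s.
2. the drag knob is turned back to its free stop (within 0.12 rad), the magnifier still aside (value of joint drag_knob below 0.12 rad and horizontal distance between lens and knob_grip above 0.1 m), for 0.2 s.
3. the drag knob is tightened by four clicks (2.094 rad, within 0.15) and let go, the magnifier still aside (value of joint drag_knob between 1.9444 and 2.2444 rad and horizontal distance between lens and knob_grip above 0.1 m and contact force between the fingers and reel_stand below 0.1 N), for 0.2 s.
At the end, for the whole second after the job is handed in: The drag knob rests four clicks from its free stop (2.094 rad, within 0.15 rad), the lens stands still with its centre within 30 mm, seen from above, of the knob's axis, and the vise, the glass, the bottle, both spools and the forceps stand upright within 15 mm of where they started (value of joint drag_knob between 1.9444 and 2.2444 rad and horizontal distance between lens and knob_grip below 0.03 m and velocity of joint magnifier_arm between -0.05 and 0.05 rad/s and distance of each of vise, beer_glass, cement_bottle, orange_spool, line_spool, forceps from where it was at the start of the episode below 0.015 m and angle between each of vise, beer_glass, cement_bottle, orange_spool, line_spool, forceps's own z axis and vertical below 0.2 rad); the robot touches nothing.
It fails at once if the fly-tying vise is pushed more than 15 mm or tipped (distance of vise from where it was at the start of the episode above 0.015 m or angle between vise's own z axis and vertical above 0.2 rad).
It fails at once if the glass is pushed more than 15 mm or tipped (distance of beer_glass from where it was at the start of the episode above 0.015 m or angle between beer_glass's own z axis and vertical above 0.2 rad).
It fails at once if another loose thing (bottle, spools, forceps) is pushed more than 15 mm or tipped (distance of any of cement_bottle, orange_spool, line_spool, forceps from where it was at the start of the episode above 0.015 m or angle between any of cement_bottle, orange_spool, line_spool, forceps's own z axis and vertical above 0.2 rad).
It also fails if it takes over 72 s, if anything falls off the work surface, if the arm or the gripper's body presses on something with over 40 N, if the wrist force passes 120 N, or if a joint passes its speed limit or range.

## Working session

There is one attempt and no reset: what is moved stays moved. The work goes in short steps, Python scripts to look and compute and a tool call to move; the robot and the scene stay as the last step left them, time stands still between calls to the robot, and variables do not carry over. Pictures are saved under pics/ and viewed, at most 10 in all, crops included, and the job is handed in when it is done.

Besides the shell and the picture viewer there is one more tool, called after "Emit:" by a JSON object that holds its "api" and its "payload". arm_command: Moves the arm, as the interface text tells. Its arguments: {"type":"object","properties":{"motion":{"type":"array"},"grip_force":{"type":"number"}},"required":["motion"]}

```bash
ls; mkdir -p pics; cat > h.py <<'E'
import numpy as np, cv2
from cell import r
def cloud(name, d):
    c=r.camera_info(name); v,u=np.mgrid[0:480,0:640]
    K=np.array([[c['fx'],0,c['cx']],[0,c['fy'],c['cy']],[0,0,1.]])
    p=cv2.undistortPoints(np.stack([u.ravel(),v.ravel()],1).astype(np.float64)[:,None],K,np.array([c['k1'],0,0,0.]))[:,0]
    T=np.array(c['T']); z=d.ravel()
    P=np.stack([p[:,0]*z,-p[:,1]*z,-z],1)@T[:3,:3].T+T[:3,3]
    P[z==0]=np.nan
    return P.reshape(480,640,3)
def ray(name,u,v,h):
    c=r.camera_info(name);K=np.array([[c['fx'],0,c['cx']],[0,c['fy'],c['cy']],[0,0,1.]])
    p=cv2.undistortPoints(np.array([[[u,v]]],float),K,np.array([c['k1'],0,0,0.]))[0,0]
    T=np.array(c['T']);d=T[:3,:3]@[p[0],-p[1],-1];o=T[:3,3]
    return o+d*(h-o[2])/d[2]
E
python3 - <<'E'
from h import *
for n in('top','side'):
    im,d=r.snapshot(n); cv2.imwrite(f'pics/{n}0.png',im); np.savez(f'{n}0.npz',im=im,d=d,P=cloud(n,d))
    print(n,np.round(r.camera_info(n)['T'],3).tolist(),r.camera_info(n)['fx'])
print(r.read_state())
E
```

```text
pics
top [[-0.021, 0.994, -0.11, 0.492], [-1.0, -0.024, -0.019, -0.056], [-0.022, 0.11, 0.994, 1.243], [0.0, 0.0, 0.0, 1.0]] 517.2455187824633
side [[0.997, 0.053, -0.061, 0.55], [-0.081, 0.607, -0.791, -0.808], [-0.004, 0.793, 0.609, 0.75], [0.0, 0.0, 0.0, 1.0]] 493.8126115641228
{'time': 0.1, 'q': array([-69.81339712,  23.94441455,  -0.59042858,  92.47848806,
         0.27076676,  63.63802997,  -3.03560449]), 'joint_vel': array([ 0.05140711, -0.09536941, -0.03179083, -0.086432  ,  0.00330231,
       -0.00639725,  0.07327073]), 'joint_efforts': array([ 1.94637396e-03, -8.52591991e+01,  6.40110802e-01, -4.26698363e+01,
       -4.88696247e-02,  1.64207473e-02,  3.87352725e-05]), 'position': array([0.23972852, 0.57688444, 0.22371638]), 'tool_rot': array([[-9.23464198e-01,  3.83684485e-01, -3.00352491e-04],
       [ 3.83684589e-01,  9.23463667e-01, -9.96346986e-04],
       [-1.04918268e-04, -1.03533139e-03, -9.99999459e-01]]), 'ft_force': array([-0.12177564,  0.79387578, -0.25653812]), 'ft_torque': array([-0.0334804 , -0.04192152,  0.03916181]), 'grasp_force': 0.0, 'finger_gap': 1.0014527705901224}
```

View pics/top0.png

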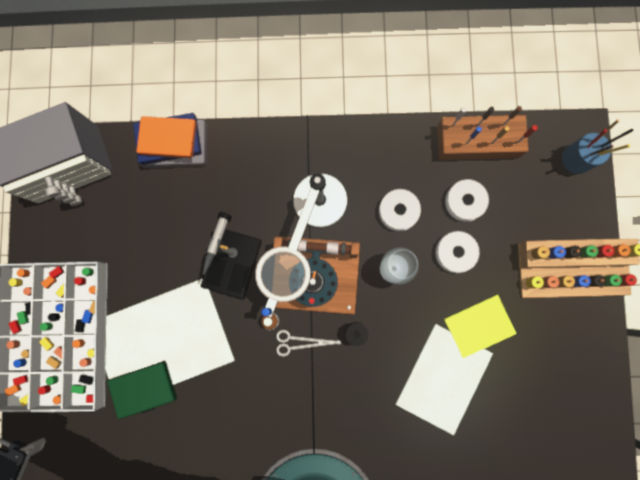

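View pics/side0.png

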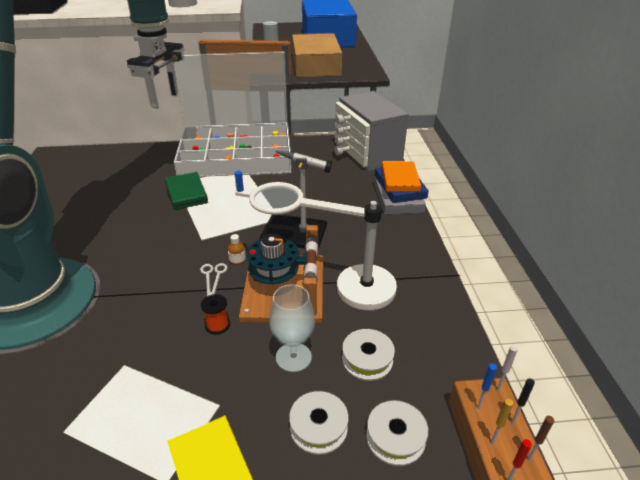

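The magnifier arm lies up-left over the reel, with its hinge at (318,182) and its peg at (267,312) in the top view. The vise is on the left at (230,260) and the glass on the right at (398,266), so I'll swing the lens to the right.

```bash
python3 - <<'E'
from h import *
D={n:np.load(n+'0.npz') for n in('top','side')}
for n in D:
    im,P=D[n]['im'],D[n]['P']; hsv=cv2.cvtColor(im,cv2.COLOR_BGR2HSV); H,S,V=cv2.split(hsv)
    x,y,z=P[...,0],P[...,1],P[...,2]
    box=(x>.3)&(x<.85)&(y>-.2)&(y<.2)
    def rep(k,m):
        m=m&box
        print(n,k,m.sum(),np.round(np.nanmean(P[m],0),4),np.round(np.nanmin(P[m],0),3),np.round(np.nanmax(P[m],0),3)) if m.sum() else print(n,k,0)
    rep('peg',(abs(H.astype(int)-112)<12)&(S>120)&(z>.2))
    rep('hub',(z>.219)&(z<.235)&(x>.6)&(V<90)&(abs(y)<.06))
    rep('foot',(z>.012)&(z<.026)&(S<50)&(V>150)&(x>.6))
    rep('rim',(z>.19)&(z<.215)&(S<60)&(V>130)&(x<.63))
    rep('knobtop',(z>.133)&(z<.147)&(V<80)&(abs(y)<.1)&(x<.6))
    rep('knob',(z>.112)&(z<.147)&(abs(y)<.1)&(x<.6))
    rep('reeltop',(z>.1)&(z<.111)&(abs(y)<.1)&(x<.6))
    rep('red',(z>.095)&(z<.115)&((H<6)|(H>172))&(S>150)&(V>90))
    rep('orange',(z>.108)&(z<.147)&(H>6)&(H<22)&(S>130)&(V>120))
    # circle fit to knob & reel
im=D['side']['im'][215:290,225:320]; a=cv2.resize(im,None,fx=4,fy=4,interpolation=2)
im=D['top']['im'][235:335,240:365]; b=cv2.resize(im,None,fx=3,fy=3,interpolation=2)
c=np.zeros((300,760,3),np.uint8);c[:,:380]=a;c[:,380:755]=b
cv2.imwrite('pics/c0.png',c)
E
```

```text
top peg 54 [0.4718 0.0751 0.2478] [0.465 0.068 0.234] [0.478 0.082 0.253]
top hub 4 [ 0.7298 -0.0265  0.2194] [ 0.724 -0.038  0.219] [ 0.736 -0.017  0.22 ]
top foot 1534 [ 0.7254 -0.0348  0.0197] [ 0.64  -0.193  0.013] [0.793 0.043 0.026]
top rim 1641 [0.545  0.0441 0.2057] [ 0.462 -0.009  0.199] [0.63  0.17  0.215]
top knobtop 101 [ 0.5247 -0.0164  0.1397] [ 0.509 -0.027  0.135] [0.547 0.001 0.146]
top knob 245 [ 0.5283 -0.0164  0.1381] [ 0.485 -0.055  0.112] [0.551 0.003 0.146]
top reeltop 1038 [ 0.5267 -0.0276  0.1059] [ 0.478 -0.098  0.1  ] [0.599 0.027 0.111]
top red 19 [ 0.4909 -0.0064  0.1069] [ 0.487 -0.01   0.103] [ 0.496 -0.001  0.11 ]
top orange 93 [ 0.5977 -0.0251  0.1154] [ 0.54  -0.114  0.108] [0.63  0.073 0.146]
side peg 117 [0.4698 0.0709 0.2337] [0.464 0.066 0.21 ] [0.476 0.081 0.252]
side hub 5 [ 0.7229 -0.0299  0.2218] [ 0.722 -0.039  0.219] [ 0.723 -0.027  0.225]
side foot 1683 [ 0.7279 -0.0395  0.021 ] [ 0.664 -0.093  0.012] [0.792 0.035 0.026]
side rim 1142 [0.5426 0.0398 0.2066] [ 0.459 -0.011  0.198] [0.63  0.173 0.215]
side knobtop 150 [ 0.5269 -0.0123  0.1411] [ 0.508 -0.034  0.134] [0.549 0.011 0.145]
side knob 448 [ 0.5295 -0.0197  0.1331] [ 0.507 -0.034  0.112] [0.552 0.011 0.145]
side reeltop 1009 [ 0.5296 -0.0249  0.1072] [ 0.476 -0.099  0.1  ] [0.6   0.04  0.111]
side red 21 [ 0.4886 -0.0068  0.1082] [ 0.484 -0.014  0.105] [ 0.494 -0.001  0.11 ]
side orange 133 [ 0.5948 -0.0273  0.1147] [ 0.537 -0.116  0.108] [0.63  0.076 0.143]
```

View pics/c0.png

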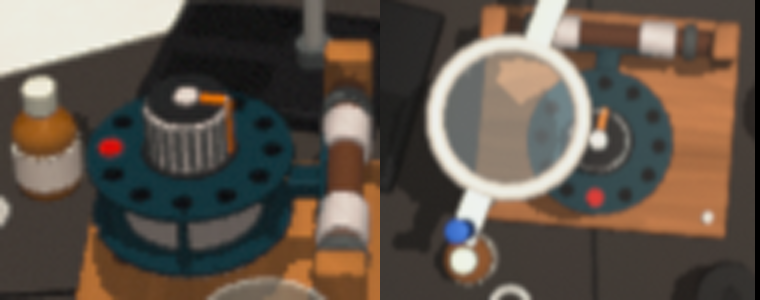

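The crop shows the orange stripe pointing almost straight away from the red dot, so the knob starts about six clicks (180°) from the stop. I'll go to the peg first.

Emit:
{"api": "arm_command", "payload": {"motion": [[[0,0,-4],0,1],[[0,0,-4],0,1],[[-4,-3.7,0],0,1],[[-4,-3.7,0],0,1],[[-4,-3.7,0],0,1],[[-4,-3.7,0],0,1],[[-4,-3.7,0],0,1],[[-4,-3.7,0],0,1],[[-4,-3.7,0],0,1],[[-4,-3.7,0],0,1]], "grip_force": 15}}

```text
time: 1.35
position: [0.4221, 0.1793, 0.3043]
tool_rot: [[-0.924, 0.384, -0.0], [0.384, 0.924, 0.0], [0.0, 0.0, -1.0]]
ft_force: [0.8, -0.2, -0.0]
finger_gap: 0.999
grasp_force: 0.0
```

Emit:
{"api": "arm_command", "payload": {"motion": [[[-2.8,-2.6,0],0,1],[[-2.8,-2.6,0],0,1],[[-2.9,-2.5,0],0,1],[[0,0,0],0,1],[[0,0,2.5],0,1],[[0,0,2.5],0,1],[[0,0,2],0,1],[[0,0,0],0,1],[[0,0,0],0,1],[[0,0,0],0,1]]}}

```text
time: 2.6
position: [0.471, 0.0776, 0.2351]
tool_rot: [[-0.924, 0.383, 0.001], [0.383, 0.924, 0.0], [-0.001, 0.001, -1.0]]
ft_force: [0.2, 0.2, 0.4]
finger_gap: 1.003
grasp_force: 0.0
```

```bash
python3 - <<'E'
from h import *
print(r.read_state()['q'],r.read_state()['position'])
a=[]
for n in('top','side'):
    im,d=r.snapshot(n); P=cloud(n,d)
    x0,y0=(200,150) if n=='top' else (180,120)
    a.append(cv2.resize(im[y0:y0+200,x0:x0+200],None,fx=2,fy=2,interpolation=2))
cv2.imwrite('pics/c1.png',np.hstack(a))
E
```

```text
[-34.02851431   8.15025783  23.08025993 112.80728289  -3.70482103
  59.67000791  58.16296652] [0.47100032 0.07755581 0.23508279]
```

View pics/c1.png

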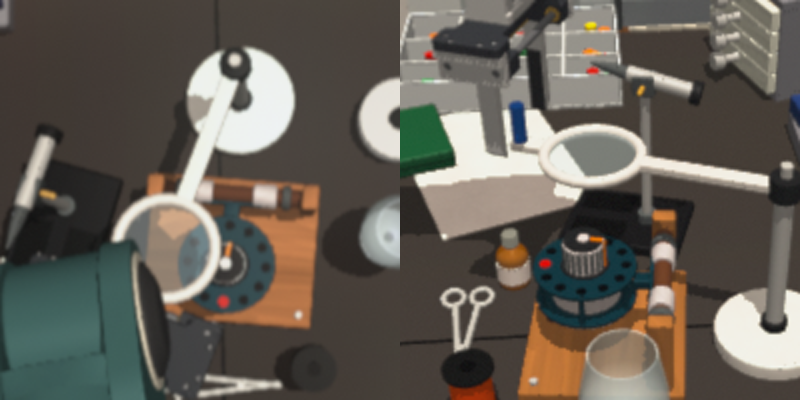

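The peg at (518,122) in the right crop stands between the two fingers. Closing, then swinging.

Emit:
{"api": "arm_command", "payload": {"motion": [[[0,0,0],0,-1],[[0,0,0],0,-1],[[0,0,0],0,-1],[[0,0,0],0,-1],[[0,0,0],0,-1],[[0,0,0],0,-1],[[0,0,0],0,-1],[[0,0,0],0,-1],[[0,0,0],0,-1],[[0,0,0],0,-1]], "grip_force": 15}}

```text
time: 3.95
position: [0.4707, 0.0772, 0.2343]
tool_rot: [[-0.923, 0.384, -0.0], [0.384, 0.923, -0.0], [0.0, -0.0, -1.0]]
ft_force: [-0.5, -0.4, 0.0]
finger_gap: 0.165
grasp_force: 15.0
```

Emit:
{"api": "arm_command", "payload": {"motion": [[[-0.06,-1.8,0],-0.0645,-1],[[-0.06,-1.8,0],-0.0645,-1],[[-0.06,-1.8,0],-0.0645,-1],[[-0.06,-1.8,0],-0.0645,-1],[[-0.06,-1.8,0],-0.0645,-1],[[-0.06,-1.8,0],-0.0645,-1],[[-0.06,-1.8,0],-0.0645,-1],[[-0.06,-1.8,0],-0.0645,-1],[[-0.06,-1.8,0],-0.0645,-1],[[-0.06,-1.8,0],-0.0645,-1]]}}

```text
time: 5.2
position: [0.4594, -0.0993, 0.2344]
tool_rot: [[-0.968, -0.251, 0.002], [-0.251, 0.968, 0.0], [-0.002, -0.0, -1.0]]
ft_force: [14.4, 4.6, -12.0]
finger_gap: 0.164
grasp_force: 15.0
```

Emit:
{"api": "arm_command", "payload": {"motion": [[[-0.26,-1.8,0],-0.0645,-1],[[-0.16,-1.8,0],-0.0645,-1],[[-0.06,-1.8,0],-0.0645,-1],[[-0.06,-1.8,0],-0.0645,-1],[[-0.06,-1.8,0],-0.0645,-1],[[-0.06,-1.8,0],-0.0645,-1],[[-0.06,-1.8,0],-0.0645,-1],[[-0.06,-1.8,0],-0.0645,-1],[[-0.06,-1.8,0],-0.0645,-1],[[0,0,0],0,-1]]}}

```text
time: 6.45
position: [0.5414, -0.2342, 0.2341]
tool_rot: [[-0.684, -0.729, 0.0], [-0.729, 0.684, 0.0], [-0.0, -0.0, -1.0]]
ft_force: [1.4, -0.4, 4.6]
finger_gap: 0.167
grasp_force: 15.0
```

Emit:
{"api": "arm_command", "payload": {"motion": [[[-0.06,-1.8,0],-0.0645,-1],[[-0.06,-1.8,0],-0.0645,-1],[[-0.06,-1.8,0],-0.0645,-1],[[0,0,0],0,-1],[[0,0,0],0,-1],[[0,0,0],0,0],[[0,0,0],0,0],[[0,0,0],0,0],[[0,0,-3.5],0,0.5],[[0,0,-3.5],0,1]]}}

```text
time: 7.7
position: [0.5806, -0.263, 0.3035]
tool_rot: [[-0.541, -0.841, -0.005], [-0.841, 0.541, -0.0], [0.003, 0.004, -1.0]]
ft_force: [-0.1, 0.4, 0.3]
finger_gap: 0.662
grasp_force: 0.0
```

```bash
cat > knob.py <<'E'
from h import *
s=r.read_state(); print('q',np.round(s['q'],1),'pos',np.round(s['position'],4), 'toolx yaw',np.degrees(np.arctan2(s['tool_rot'][1,0],s['tool_rot'][0,0])))
for n in('top','side'):
    im,d=r.snapshot(n); P=cloud(n,d); hsv=cv2.cvtColor(im,cv2.COLOR_BGR2HSV); H,S,V=cv2.split(hsv)
    x,y,z=P[...,0],P[...,1],P[...,2]; near=np.hypot(x-.529,y+.013)<.06
    def rep(k,m,h=None):
        m=m&near; v,u=np.nonzero(m)
        if len(u): print(n,k,len(u),np.round(P[m].mean(0),4), np.round(ray(n,u.mean(),v.mean(),h),4) if h else '')
    m=near&(z>.136)&(z<.146); v,u=np.nonzero(m)
    if len(u)>10:
        c=cv2.minEnclosingCircle(np.stack([x[m],y[m]],1).astype(np.float32)); print(n,'knob circle',np.round(c,4).tolist() if 0 else (np.round(c[0],4),round(c[1],4)),np.round([np.median(x[m]),np.median(y[m])],4))
    rep('red',(z>.095)&(z<.115)&((H<6)|(H>172))&(S>150)&(V>90),.106)
    rep('orange',(z>.134)&(z<.147)&(H>6)&(H<22)&(S>130)&(V>120),.140)
    rep('white',(z>.134)&(S<60)&(V>150)&(np.hypot(x-.529,y+.013)<.012),.142)
    near=np.hypot(x-.73,y+.03)<.31
    rep('peg',(abs(H.astype(int)-112)<12)&(S>120)&(z>.2)&(z<.256))
    rep('reel',(z>.1)&(z<.11)&(np.hypot(x-.529,y+.013)<.06))
    cv2.imwrite(f'pics/{n}_last.png',im)
E
python3 knob.py
```

```text
q [ 38.4  23.6 -23.3  84.1   9.6  74.4 161.5] pos [ 0.5806 -0.263   0.3035] toolx yaw -122.71973923698579
top knob circle (array([ 0.5314, -0.0102]), 0.0218) [ 0.5301 -0.0107]
top red 20 [ 0.4912 -0.0065  0.1073] [ 0.4912 -0.0065  0.106 ]
top orange 18 [ 0.5454 -0.0144  0.14  ] [ 0.5454 -0.0144  0.14  ]
top white 29 [ 0.5314 -0.011   0.1415] [ 0.5314 -0.011   0.142 ]
top reel 1502 [ 0.5303 -0.0112  0.1057] 
side knob circle (array([ 0.527 , -0.0109]), 0.0219) [ 0.5227 -0.0141]
side red 22 [ 0.4887 -0.006   0.1074] [ 0.4885 -0.0042  0.106 ]
side white 14 [ 0.5286 -0.0114  0.1428] [ 0.5286 -0.0103  0.142 ]
side peg 224 [ 0.5768 -0.2676  0.2343] 
side reel 894 [ 0.5265 -0.0265  0.1072]
```

Emit:
{"api": "arm_command", "payload": {"motion": [[[-3.7,3.57,0],0,1],[[-3.7,3.57,0],0,1],[[-3.7,3.57,0],0,1],[[-3.7,3.57,0],0,1],[[-3.7,3.57,0],0,1],[[0,0,0],0.185,1],[[0,0,0],0.185,1],[[0,0,0],0.185,1],[[0,0,0],0.185,1],[[0,0,0],0.185,1]], "grip_force": 40}}

```text
time: 9.05
position: [0.5305, -0.011, 0.3023]
tool_rot: [[-0.998, -0.068, -0.004], [-0.068, 0.998, -0.0], [0.004, -0.0, -1.0]]
ft_force: [0.7, -0.7, 0.8]
finger_gap: 1.003
grasp_force: 0.0
```

Emit:
{"api": "arm_command", "payload": {"motion": [[[0,0,0],0.185,1],[[0,0,0],0.185,1],[[0,0,0],0.185,1],[[0,0,0],0.185,1],[[0,0,0],0.185,1],[[0,0,0],0.185,1],[[0,0,0],0.185,1],[[0,0,0],0.185,1],[[0,0,0],0.185,1],[[0,0,0],0.185,1]]}}

```text
time: 10.3
position: [0.5305, -0.011, 0.3023]
tool_rot: [[0.209, 0.978, -0.004], [0.978, -0.209, -0.001], [-0.001, -0.004, -1.0]]
ft_force: [-0.4, -0.3, -1.2]
finger_gap: 1.0
grasp_force: 0.0
```

Emit:
{"api": "arm_command", "payload": {"motion": [[[0,0,0],0.185,1],[[0,0,0],0.185,1],[[0,0,0],0.185,1],[[0,0,0],0.185,1],[[0,0,0],0.185,1],[[0,0,0],0.185,1],[[0,0,0],0,1],[[0,0,0],0,1],[[0,0,0],0,1],[[0,0,0],0,1]]}}

```text
time: 11.55
position: [0.5306, -0.0111, 0.3028]
tool_rot: [[0.967, 0.255, -0.004], [0.255, -0.967, -0.001], [-0.004, -0.001, -1.0]]
ft_force: [-0.0, -0.6, 0.0]
finger_gap: 1.0
grasp_force: 0.0
```

```bash
python3 knob.py
```

```text
q [  3.5  10.6  -6.5  99.9   1.3  69.8 -78.6] pos [ 0.5306 -0.0111  0.3028] toolx yaw 14.744937184448967
top peg 38 [ 0.579  -0.2611  0.2478] 
side knob circle (array([ 0.5291, -0.0105]), 0.023) [ 0.5292 -0.0142]
side red 22 [ 0.4887 -0.0065  0.1079] [ 0.4885 -0.0042  0.106 ]
side orange 13 [ 0.5458 -0.0129  0.14  ] [ 0.5458 -0.0129  0.14  ]
side peg 216 [ 0.5768 -0.2679  0.2338] 
side reel 981 [ 0.5289 -0.0242  0.1072]
```

Emit:
{"api": "arm_command", "payload": {"motion": [[[0,0,3.4],0,1],[[0,0,3.4],0,1],[[0,0,3.4],0,1],[[0,0,3.4],0,1],[[0,0,3.4],0,1],[[0,0,0],0,1],[[0,0,0],0,-1],[[0,0,0],0,-1],[[0,0,0],0,-1],[[0,0,0],0,-1]]}}

```text
time: 12.9
position: [0.5301, -0.0111, 0.1333]
tool_rot: [[0.967, 0.253, -0.003], [0.253, -0.967, -0.001], [-0.003, -0.0, -1.0]]
ft_force: [0.2, -0.5, 0.5]
finger_gap: 0.611
grasp_force: 0.0
```

Emit:
{"api": "arm_command", "payload": {"motion": [[[0,0,0],0,-1],[[0,0,0],0,-1],[[0,0,0],0,-1],[[0,0,0],-0.1,-1],[[0,0,0],-0.1,-1],[[0,0,0],-0.1,-1],[[0,0,0],-0.1,-1],[[0,0,0],-0.1,-1],[[0,0,0],-0.1,-1],[[0,0,0],0,-1]]}}

```text
time: 14.15
position: [0.5301, -0.0112, 0.133]
tool_rot: [[0.656, 0.755, -0.004], [0.755, -0.656, -0.0], [-0.003, -0.002, -1.0]]
ft_force: [-0.9, 0.9, 4.4]
finger_gap: 0.459
grasp_force: 40.0
```

```bash
python3 knob.py
```

```text
q [  8.8  21.3 -13.2 110.2   6.3  49.3 -48.6] pos [ 0.5301 -0.0112  0.133 ] toolx yaw 49.024391253063236
top peg 38 [ 0.5789 -0.261   0.2482] 
side knob circle (array([ 0.5281, -0.0129]), 0.0349) [ 0.5269 -0.016 ]
side red 21 [ 0.4885 -0.0055  0.1072] [ 0.4883 -0.004   0.106 ]
side orange 1 [ 0.5374 -0.0078  0.1433] [ 0.5373 -0.0034  0.14  ]
side peg 216 [ 0.5768 -0.268   0.2339] 
side reel 899 [ 0.5282 -0.0276  0.1071]
```

Emit:
{"api": "arm_command", "payload": {"motion": [[[0,0,0],-0.12,-1],[[0,0,0],-0.12,-1],[[0,0,0],-0.12,-1],[[0,0,0],-0.12,-1],[[0,0,0],-0.12,-1],[[0,0,0],-0.12,-1],[[0,0,0],-0.12,-1],[[0,0,0],-0.12,-1],[[0,0,0],-0.12,-1],[[0,0,0],-0.12,-1]]}}

```text
time: 15.5
position: [0.5308, -0.0112, 0.133]
tool_rot: [[-0.468, 0.884, -0.002], [0.884, 0.468, -0.0], [0.001, -0.002, -1.0]]
ft_force: [7.0, 0.8, -2.5]
finger_gap: 0.46
grasp_force: 40.0
```

Emit:
{"api": "arm_command", "payload": {"motion": [[[0,0,0],-0.12,-1],[[0,0,0],-0.12,-1],[[0,0,0],-0.12,-1],[[0,0,0],-0.12,-1],[[0,0,0],-0.12,-1],[[0,0,0],-0.12,-1],[[0,0,0],-0.12,-1],[[0,0,0],-0.12,-1],[[0,0,0],-0.12,-1],[[0,0,0],0,-1]]}}

```text
time: 16.75
position: [0.5311, -0.0106, 0.133]
tool_rot: [[-1.0, 0.006, -0.002], [0.006, 1.0, 0.001], [0.002, 0.001, -1.0]]
ft_force: [8.2, 4.6, -2.0]
finger_gap: 0.461
grasp_force: 40.0
```

```bash
python3 knob.py; python3 -c "
from cell import r
print(r.read_state()['ft_torque'],r.read_state()['ft_force'])"
```

```text
q [ 30.6  25.9 -40.5 109.5  21.   52.3  69.5] pos [ 0.5311 -0.0106  0.133 ] toolx yaw 179.67975226923232
top peg 38 [ 0.579  -0.2611  0.248 ] 
side knob circle (array([ 0.5275, -0.0194]), 0.0281) [ 0.5304 -0.0195]
side red 19 [ 0.4879 -0.0067  0.1082] [ 0.4877 -0.0039  0.106 ]
side orange 4 [ 0.5151 -0.0028  0.1423] [5.149e-01 2.000e-04 1.400e-01]
side peg 213 [ 0.5768 -0.2679  0.2337] 
side reel 976 [ 0.5287 -0.024   0.1072] 
[ 1.11022225 -1.98043798 -0.09737466] [ 7.39949003  4.82004997 -2.46533725]
```

Emit:
{"api": "arm_command", "payload": {"motion": [[[0,0,0],-0.08,-1],[[0,0,0],-0.08,-1],[[0,0,0],-0.05,-1],[[0,0,0],-0.05,-1],[[0,0,0],0,-1],[[0,0,0],0,-1],[[0,0,0],0,-1],[[0,0,0],0,-1],[[0,0,0],0,-1],[[0,0,0],0,-1]]}}

```text
time: 18.1
position: [0.531, -0.0104, 0.133]
tool_rot: [[-0.968, -0.25, -0.002], [-0.25, 0.968, 0.001], [0.001, 0.001, -1.0]]
ft_force: [8.0, 5.7, -1.3]
finger_gap: 0.462
grasp_force: 40.0
```

```bash
python3 knob.py|grep -v peg; python3 -c "
from cell import r
print(r.read_state()['ft_torque'],r.read_state()['ft_force'])
import cv2,numpy as np
a=[cv2.resize(cv2.imread('pics/side_last.png')[200:300,220:320],None,fx=4,fy=4),cv2.resize(cv2.imread('pics/top_last.png')[220:320,260:360],None,fx=4,fy=4)]
cv2.imwrite('pics/c2.png',np.hstack(a))"
```

```text
q [ 33.   26.9 -43.8 109.4  23.   52.9  82.5] pos [ 0.531  -0.0104  0.133 ] toolx yaw -165.51098019722718
side knob circle (array([ 0.5298, -0.0191]), 0.0278) [ 0.5228 -0.0212]
side red 20 [ 0.4882 -0.0064  0.108 ] [ 0.488  -0.0039  0.106 ]
side orange 6 [ 0.5161 -0.0088  0.1429] [ 0.5159 -0.0049  0.14  ]
side reel 972 [ 0.5291 -0.0242  0.1072] 
[ 1.32053353 -1.89216071  0.19656376] [ 7.25292033  4.77444309 -2.89386857]
```

View pics/c2.png

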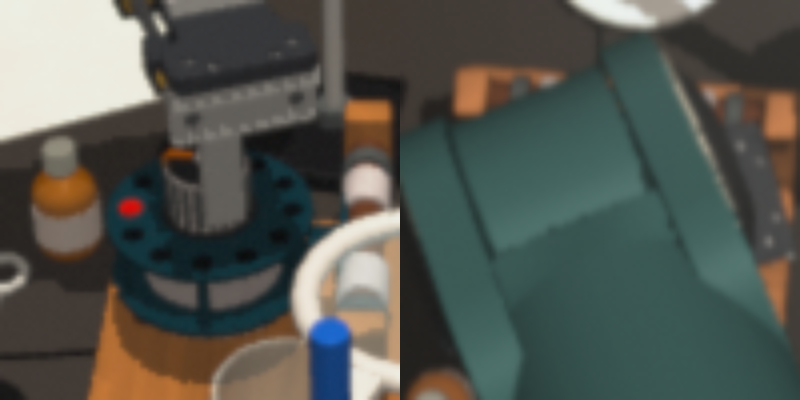

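The fingers hold the knob, and the stripe at (175,157) points left, near the red dot's direction. I'll feel for the hard stop.

Emit:
{"api": "arm_command", "payload": {"motion": [[[0,0,0],-0.05,-1],[[0,0,0],-0.05,-1],[[0,0,0],0,-1],[[0,0,0],0,-1],[[0,0,0],0,-1],[[0,0,0],0,-1],[[0,0,0],0,-1],[[0,0,0],0,-1],[[0,0,0],0,-1],[[0,0,0],0,-1]]}}

```text
time: 19.45
position: [0.5311, -0.0103, 0.133]
tool_rot: [[-0.938, -0.346, -0.001], [-0.346, 0.938, 0.001], [0.001, 0.001, -1.0]]
ft_force: [9.4, 5.4, -4.1]
finger_gap: 0.46
grasp_force: 40.0
```

```bash
python3 knob.py|egrep 'q|orange'; python3 -c "
from cell import r
print(r.read_state()['ft_torque'],r.read_state()['ft_force'])"
```

```text
q [ 33.9  27.3 -45.1 109.4  23.8  53.2  87.6] pos [ 0.5311 -0.0103  0.133 ] toolx yaw -159.7779724210853
side orange 6 [ 0.5161 -0.0076  0.142 ] [ 0.5159 -0.0049  0.14  ]
[ 1.40459837 -2.03290372  0.13359433] [ 8.52853724  5.30956527 -2.95417664]
```

Emit:
{"api": "arm_command", "payload": {"motion": [[[0,0,0],-0.05,-1],[[0,0,0],-0.05,-1],[[0,0,0],0,-1],[[0,0,0],0,-1],[[0,0,0],0,-1],[[0,0,0],0,-1],[[0,0,0],0,-1],[[0,0,0],0,-1],[[0,0,0],0,-1],[[0,0,0],0,-1]]}}

```text
time: 20.8
position: [0.5306, -0.0106, 0.133]
tool_rot: [[-0.9, -0.437, -0.003], [-0.437, 0.9, 0.001], [0.002, 0.002, -1.0]]
ft_force: [4.7, 4.9, 0.7]
finger_gap: 0.459
grasp_force: 40.0
```

```bash
python3 knob.py|egrep 'q|orange'; python3 -c "
from cell import r
print(r.read_state()['ft_torque'],r.read_state()['ft_force'])"
```

```text
q [ 34.9  27.7 -46.3 109.4  24.7  53.5  92.6] pos [ 0.5306 -0.0106  0.133 ] toolx yaw -154.1044307471775
side orange 11 [ 0.515  -0.0091  0.1421] [ 0.5149 -0.0064  0.14  ]
[ 1.16162723 -1.12015573 -0.60716786] [4.55247005 4.7125122  1.06237557]
```

Emit:
{"api": "arm_command", "payload": {"motion": [[[0,0,0],0,0.5],[[0,0,0],0,0.5],[[0,0,0],0,0.5],[[0,0,0],0,0.5],[[0,0,0],0,-1],[[0,0,0],0,-1],[[0,0,0],0,-1],[[0,0,0],0,-1],[[0,0,0],0,-1],[[0,0,0],0,-1]]}}

```text
time: 22.15
position: [0.5298, -0.011, 0.1328]
tool_rot: [[-0.898, -0.439, -0.004], [-0.439, 0.898, -0.0], [0.004, 0.001, -1.0]]
ft_force: [-1.3, 2.5, 2.7]
finger_gap: 0.464
grasp_force: 40.0
```

```bash
python3 knob.py|egrep 'q|orange'; python3 -c "
from cell import r
print(r.read_state()['ft_torque'],r.read_state()['ft_force'])"
```

```text
q [ 34.9  27.7 -46.4 109.4  24.7  53.6  92.7] pos [ 0.5298 -0.011   0.1328] toolx yaw -153.95283462886752
side orange 12 [ 0.515  -0.0095  0.1422] [ 0.5149 -0.0065  0.14  ]
[ 0.71023993  0.61232754 -0.03467078] [-2.97342443  2.53018075  2.88095257]
```

Emit:
{"api": "arm_command", "payload": {"motion": [[[0,0,0],0.1165,-1],[[0,0,0],0.1165,-1],[[0,0,0],0.1165,-1],[[0,0,0],0.1165,-1],[[0,0,0],0.1165,-1],[[0,0,0],0.1165,-1],[[0,0,0],0.1165,-1],[[0,0,0],0.1165,-1],[[0,0,0],0.1165,-1],[[0,0,0],0,-1]]}}

```text
time: 23.5
position: [0.5299, -0.0102, 0.1329]
tool_rot: [[-0.828, 0.561, -0.004], [0.561, 0.828, 0.0], [0.003, -0.002, -1.0]]
ft_force: [-1.7, 6.2, 0.3]
finger_gap: 0.463
grasp_force: 40.0
```

Emit:
{"api": "arm_command", "payload": {"motion": [[[0,0,0],0.1165,-1],[[0,0,0],0.1165,-1],[[0,0,0],0.1165,-1],[[0,0,0],0.1165,-1],[[0,0,0],0.1165,-1],[[0,0,0],0.1165,-1],[[0,0,0],0.1165,-1],[[0,0,0],0.1165,-1],[[0,0,0],0.1165,-1],[[0,0,0],0,-1]]}}

```text
time: 24.75
position: [0.5306, -0.0099, 0.1329]
tool_rot: [[0.072, 0.997, -0.003], [0.997, -0.072, 0.001], [0.0, -0.003, -1.0]]
ft_force: [4.2, 8.0, -5.0]
finger_gap: 0.465
grasp_force: 40.0
```

Emit:
{"api": "arm_command", "payload": {"motion": [[[0,0,0],0,-1],[[0,0,0],0,-1],[[0,0,0],0,1],[[0,0,0],0,1],[[0,0,0],0,1],[[0,0,0],0,1],[[0,0,0],0,1],[[0,0,-4],0,1],[[0,0,-6],0,1],[[0,0,-6],0,1]]}}

```text
time: 26.0
position: [0.5302, -0.011, 0.2947]
tool_rot: [[0.072, 0.997, -0.004], [0.997, -0.072, -0.0], [-0.001, -0.004, -1.0]]
ft_force: [0.6, 0.3, -0.6]
finger_gap: 1.0
grasp_force: 0.0
```

```bash
python3 knob.py; python3 -c "
import cv2,numpy as np
a=[cv2.resize(cv2.imread('pics/side_last.png')[200:300,220:320],None,fx=4,fy=4),cv2.resize(cv2.imread('pics/top_last.png')[220:320,260:360],None,fx=4,fy=4)]
cv2.imwrite('pics/c3.png',np.hstack(a))"
```

```text
q [ 16.9  11.9 -22.1 100.1   4.8  69.1 -10.6] pos [ 0.5302 -0.011   0.2947] toolx yaw 85.89950646811297
top peg 38 [ 0.579  -0.2611  0.2476] 
side knob circle (array([ 0.5303, -0.0127]), 0.0233) [ 0.5292 -0.0141]
side red 21 [ 0.4886 -0.0069  0.1084] [ 0.4883 -0.004   0.106 ]
side orange 13 [5.370e-01 5.000e-04 1.424e-01] [0.537  0.0036 0.14  ]
side white 16 [ 0.5292 -0.0106  0.1422] [ 0.5292 -0.0104  0.142 ]
side peg 215 [ 0.5768 -0.268   0.2338] 
side reel 973 [ 0.5292 -0.0241  0.1072]
```

View pics/c3.png

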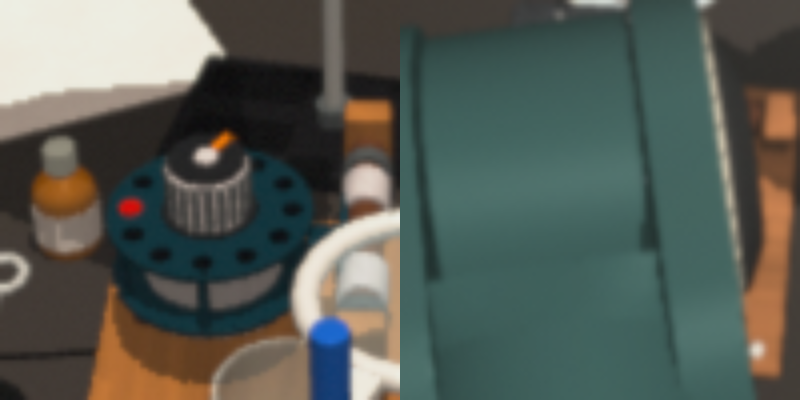

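The stripe at (222,142) points about 60° off world x. Four clicks should be 53° and the neighbouring clicks are 83° and 23°, so this is click four. Now back to the peg, with the grip turned half round.

Emit:
{"api": "arm_command", "payload": {"motion": [[[-4.95,1.35,0],0,1],[[-4.95,1.35,0],0,1],[[-4.95,1.35,0],0,1],[[-4.95,1.35,0],0,1],[[-4.95,1.35,0],0,1],[[0,0,0],0.166,1],[[0,0,0],0.166,1],[[0,0,0],0.166,1],[[0,0,0],0,1],[[0,0,0],0,1]], "grip_force": 15}}

```text
time: 27.35
position: [0.5801, -0.2626, 0.2926]
tool_rot: [[0.536, 0.844, -0.004], [0.844, -0.536, -0.0], [-0.003, -0.003, -1.0]]
ft_force: [-0.0, 0.6, -0.2]
finger_gap: 1.0
grasp_force: 0.0
```

Emit:
{"api": "arm_command", "payload": {"motion": [[[0,0,1.9],0,1],[[0,0,1.9],0,1],[[0,0,1.9],0,1],[[0,0,0],0,1],[[0,0,0],0,-1],[[0,0,0],0,-1],[[0,0,0],0,-1],[[0,0,0],0,-1],[[0,0,0],0,-1],[[0,0,0],0,-1]]}}

```text
time: 28.6
position: [0.5799, -0.2628, 0.2358]
tool_rot: [[0.539, 0.842, -0.004], [0.842, -0.539, -0.001], [-0.003, -0.003, -1.0]]
ft_force: [0.5, 0.5, -1.2]
finger_gap: 0.398
grasp_force: 0.0
```

Emit:
{"api": "arm_command", "payload": {"motion": [[[0,0,0],0,-1],[[0,0,0],0,-1],[[0,0,0],0,-1],[[0,0,0],0,-1],[[0,0,0],0,-1],[[0,0,0],0,-1],[[0,0,0],0,-1],[[0,0,0],0,-1],[[0,0,0],0,-1],[[0,0,0],0,-1]]}}

```text
time: 29.85
position: [0.5791, -0.2623, 0.2357]
tool_rot: [[0.539, 0.842, -0.006], [0.842, -0.539, 0.0], [-0.003, -0.005, -1.0]]
ft_force: [-7.7, 3.9, 4.2]
finger_gap: 0.163
grasp_force: 15.0
```

Emit:
{"api": "arm_command", "payload": {"motion": [[[0.05,-1.68,0],0.06,-1],[[0.05,-1.68,0],0.06,-1],[[0.05,-1.68,0],0.06,-1],[[0.05,-1.68,0],0.06,-1],[[0.05,-1.68,0],0.06,-1],[[0.05,-1.68,0],0.06,-1],[[0.05,-1.68,0],0.06,-1],[[0.05,-1.68,0],0.06,-1],[[0.05,-1.68,0],0.06,-1],[[0,0,0],0,-1]]}}

```text
time: 31.1
position: [0.4797, -0.1506, 0.2358]
tool_rot: [[0.895, 0.446, -0.005], [0.446, -0.895, -0.0], [-0.004, -0.002, -1.0]]
ft_force: [2.2, 1.8, -11.5]
finger_gap: 0.168
grasp_force: 15.0
```

Emit:
{"api": "arm_command", "payload": {"motion": [[[0.05,-1.68,0],0.06,-1],[[0.05,-1.68,0],0.06,-1],[[0.05,-1.68,0],0.06,-1],[[0.05,-1.68,0],0.06,-1],[[0.05,-1.68,0],0.06,-1],[[0.05,-1.68,0],0.06,-1],[[0.05,-1.68,0],0.06,-1],[[0.05,-1.68,0],0.06,-1],[[0.05,-1.68,0],0.06,-1],[[0,0,0],0,-1]]}}

```text
time: 32.35
position: [0.4521, -0.0045, 0.2358]
tool_rot: [[0.997, -0.077, -0.004], [-0.077, -0.997, -0.0], [-0.004, 0.001, -1.0]]
ft_force: [3.9, 0.4, -11.9]
finger_gap: 0.167
grasp_force: 15.0
```

Emit:
{"api": "arm_command", "payload": {"motion": [[[0,0,0],0,-1],[[0,0,0],0,-1],[[0,0,0],0,0.4],[[0,0,0],0,0.4],[[0,0,0],0,0.4],[[0,0,0],0,0.4],[[0,0,0],0,0.4],[[0,0,-3],0,0.4],[[0,0,-3],0,0.4],[[0,0,-3],0,0.4]]}}

```text
time: 33.6
position: [0.4519, -0.0047, 0.3271]
tool_rot: [[0.997, -0.079, -0.004], [-0.079, -0.997, -0.001], [-0.004, 0.001, -1.0]]
ft_force: [0.9, 0.9, -0.4]
finger_gap: 0.699
grasp_force: 0.0
```

Emit:
{"api": "arm_command", "payload": {"motion": [[[-5,0,0],0,0.4],[[-5,0,0],0,0.4],[[0,-5,0],0,0.4],[[0,-5,0],0,0.4],[[0,-5,0],0,0.4],[[0,-5,0],0,0.4],[[0,-5,0],0,0.4],[[0,-5,0],0,0.4],[[0,-5,0],0,0.4],[[0,0,0],0,0.4]]}}

```text
time: 34.85
position: [0.379, 0.3548, 0.3256]
tool_rot: [[0.997, -0.075, -0.006], [-0.075, -0.997, 0.0], [-0.006, 0.0, -1.0]]
ft_force: [-0.0, 0.0, -0.7]
finger_gap: 0.7
grasp_force: 0.0
```

```bash
python3 - <<'E'
from h import *
D=np.load('top0.npz')
im,d=r.snapshot('top'); P=cloud('top',d); H,S,V=cv2.split(cv2.cvtColor(im,cv2.COLOR_BGR2HSV)); x,y,z=[P[...,i] for i in range(3)]
m=(abs(H.astype(int)-112)<12)&(S>120)&(z>.2)&(z<.256)&(np.hypot(x-.73,y+.03)<.31); print('peg',m.sum(),P[m].mean(0))
m=(z>.198)&(z<.212)&(S<60)&(V>130)&(np.hypot(x-.53,y+.011)<.09); q=P[m][:,:2]; q=q[q[:,0]<.575]
print('rim',cv2.minEnclosingCircle(q.astype(np.float32)))
im2,_=r.snapshot('side'); cv2.imwrite('pics/f.png',np.hstack([cv2.resize(im[120:400,160:440],(400,400)),cv2.resize(im2[120:400,150:430],(400,400))]))
s=r.read_state();print(s['time'],s['position'],s['ft_force'])
E
```

```text
peg 44 [ 0.45234703 -0.00574238  0.24769687]
rim ((0.5136902928352356, -0.01204627100378275), 0.0696321651339531)
34.95 [0.37982009 0.35187315 0.3258902 ] [ 0.45096215 -1.15080205 -0.42568182]
```

View pics/f.png

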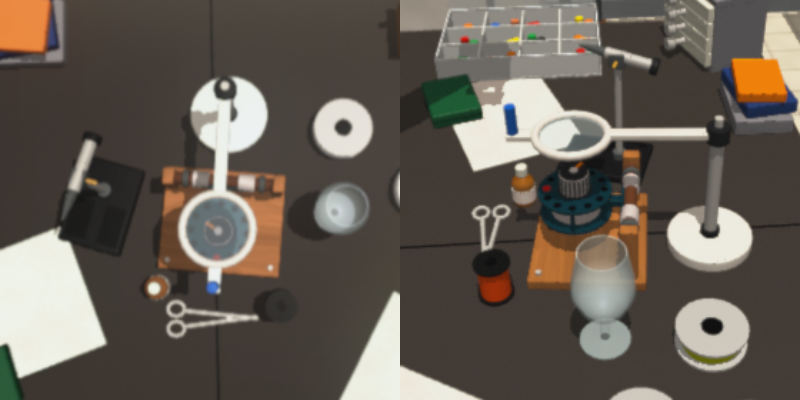

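The lens sits over the knob within about 2 mm, by the peg and hinge positions. The vise, glass, bottle, spools and forceps all appear where they were, and the arm is clear.

```bash
python3 -c "
from cell import r
print(r.sign_off())"
```

```text
the job is handed in; nothing more can be done
None
```

I handed the job in at about 35 s: the drag knob is set four clicks from its free stop and the lens is back over the knob, about 2 mm off by my camera measurement. Nothing else looked moved in the last picture; the sign-off gave no verdict.

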